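# Check the water mark on the serving tray with the damp meter

## Task

A drinking glass has left a ring-shaped water mark on the wooden serving tray: lift the caddy out of the tray by its bridge handle and stand it upright on the counter, clear of the tray. Then take the damp meter from its stand and hold it upright with its sprung tip inside the ring mark, pressed lightly so that the tip goes part of the way in but not to its stop, and finish while still holding it there. Never press the meter hard on the tray, and leave the jar, the bottle and the tumbler where they are.

Things in the scene. Friction and masses are not known exactly. Their poses are not given: they have to be found in the camera images.
- tray: Serving tray, pale wood, fixed to the counter: 240 (own x) x 190 (own y) x 30 mm high, walls and floor 8 mm thick, open at the top, a brass strip along the rim of the two long sides (to 99 mm from the middle). Origin: centre of its underside, z up; the floor's upper face is at z = 8 mm.
- mark_center (a point): Centre of the water mark, a flat dark ring (outer diameter 42, inner 32 mm) on the tray's floor, hidden under the caddy at first and anywhere up to 40 mm (tray x) and 25 mm (tray y) from the tray's middle. The point is on the floor's upper face; its z axis points up.
- caddy: Condiment caddy, loose, 0.3 to 0.6 kg, standing in the tray: an open white ceramic box with blue diamonds, 150 (own x) x 110 (own y) x 30 mm high, with a brass bridge handle: two posts, 12 (x) x 18 (y) mm, at own x = +-74 mm and a straight bar between them along own x, 160 mm long overall. Origin: centre of its underside, z up.
- caddy_grip (a point): Middle of the caddy's handle bar, 100 mm above the caddy's underside and over its centre of mass. The bar is 12 mm wide (caddy y) and 14 mm high; the gap below it to the box's rim is 63 mm.
- stand: Stand of the damp meter, a grey plastic block fixed to the counter, 80 (own x) x 70 (own y) x 45 mm high, with an upright through hole of 27 mm diameter in the middle. Origin: centre of its underside, z up.
- meter: Damp meter, loose, 0.18 kg: black flat-sided housing 44 (own x) x 26 (own y) x 85 mm high, below it a steel collar (20 mm diameter, 14 mm long) and a sprung tip. It stands upright, housing on the stand's top, collar and tip in its hole; lift it straight up 40 mm or more. Origin: centre of the housing's underside; z points up, away from the tip.
- tip (a point): Centre of the flat end of the meter's sprung tip (steel rod, 12 mm diameter), on the meter's own z axis, 32 mm below the meter's origin when the tip is not pressed.
- meter_tip (a joint): How far the meter's tip is pushed in: 0 = free, to 0.010 m = at its stop. Its spring starts to give at 1.2 N and needs 0.4 N more per mm, 5.2 N at the stop.
- jar: Lidded white and blue ceramic jar, 91 mm diameter, 150 mm tall, beyond the work. Leave alone. Origin: centre of its underside.
- bottle: Green glass bottle, 60 mm diameter, 200 mm tall, beyond the work. Leave alone. Origin: centre of its underside.
- tumbler: Drinking glass, 68 mm diameter, 85 mm tall, near the robot. Leave alone. Origin: centre of its underside.
There are look-alikes about, which are no part of the job. Of the things shaped like the meter, the black one is meant. Leave any green or orange look-alike of the caddy alone.

How it is judged:
By the outcome, as a careful person would: the job done as asked, in the order asked, and still so for the second after the job is handed in, while the arm keeps its last pose, push and grip.
It also fails if it takes over 64 s, if anything falls off the work surface, if the arm or the gripper's body presses on something with over 40 N, if the wrist force passes 120 N, or if a joint passes its speed limit or range.

## Robot

A 6-joint arm with a two-finger parallel gripper is mounted at the origin on the work surface. World frame = base frame: x ahead of the robot, y to its left, z up, the work surface at z = 0. Lengths are in mm, angles in rad, forces in N, time in s.
With the tool pointing down it reaches from about 275 to 1000 mm from the base axis. Payload 8.4 kg.
Tool frame: the origin (TCP) lies at the very end of the fingers, on their centre line; the grasp point (between the pads) lies 19 mm behind it; z points along the fingers, y is the line along which they close (so a half turn about z gives the same grasp; the last joint's range is limited). The gripper opens to 85 mm and grips with 20 to 120 N. Pads are 22 mm wide; open, the fingers measure 114 mm over their backs; the gripper's body (76 mm by 85 mm) begins 54 mm behind the grasp point. The pads swing forward as they close: fully open they stand 13 mm farther back than shut.
Start: joints at [1.284, 0.353, 1.633, -0, 1.155, -0.002], TCP at [175.602, 599.827, 231.281] pointing down, gripper open.
Joint ranges: [-2.63, 2.63], [-0.92, 2.1], [0.06, 2.66], [-1.3, 4.44], [0, 2.69], [-3.02, 3.02]. Speed limits (rad/s): [2.22, 2.22, 2.79, 3.14, 3.14, 3.14].

## Interface

Orientations are given as [roll, pitch, yaw] about the fixed x, y, z axes, in that order (R = Rz(yaw) Ry(pitch) Rx(roll)).
In Python, from rig import sensors, grab_frame, camera_params, order gives the robot as it stands. The module is installed in compiled form; this text tells all that it offers.
- The arm moves only by the tool move_arm, never from a script. Its argument "motion" is a list of rows, each a list of 7 numbers: the turn, a rotation vector about the tool's x, y, z in normalised numbers (1 is pi rad), then the shift along the tool's x, y, z in normalised numbers (1 is 0.75 m), then the finger opening in m, from 0 to 0.0854. A call has 1 to 8 rows; each row is the pose to reach, as a shift and turn from the pose commanded when the call began, along the tool's axes at that moment; what a row does not reach only later rows make up. A row lasts 1/8 s, in which the tool goes at most 62.5 mm and 10.7 degrees, less where a joint would pass 70% of its speed; a pose out of reach is approached as far as the arm can. A call with a gripper value outside its range is refused whole. The fingers move at their own pace and stop on an object; "grip_force" is the grip in N (left out, the last holds). Time passes only in rows, so rows that repeat a pose let the fingers close. It gives the time, the measured TCP pose, the force, the opening and the grip force at its end, in the units of the state.
- sensors.sense(): the state, without advancing time (a new reading comes with each control period).
- grab_frame(name): name is "scene" or "top" or "wrist"; returns (picture, depth): 400x640x3 uint8, red, green, blue; 400x640 float32, mm along the optical axis (not along the pixel's ray), 0 where there is no reading.
- camera_params(name): a dict with "camera_matrix" (3x3 intrinsics, pixels), "k1" (the pictures are not rectified: a ray, as slopes to the right and down, at radius r is drawn at 1 + k1 r^2 times it, then the intrinsics apply), "world_from_camera" (4x4, takes a point from camera to world coordinates). Camera axes: x right, y down, z forward; pixel columns grow to the right and rows downward; lengths in mm; the calibration is good to about 2 mm. A picture is of the moment at which its call begins: read the wrist's pose just before it. camera_params takes no time and is no camera call; for the wrist camera it gives the pose at the moment of the call.
- order.sign_off(): hands the job in; it is judged then, once.
The state is a dict: "clock": time; "qpos": joint angles; "qvel": joint speeds; "joint_efforts": joint torques, N m; "eef_pos": TCP position; "tcp_rot": TCP orientation; "contact_force": force on the tool from outside, world axes, zero at the start; "wrist_torque": the same for the moment, N m; "opening": opening from 0.0 (shut) to 1.0 (fully open); "grasp_force": force on a finger pad.
Only numpy, scipy, OpenCV 4.12 (cv2) and the standard library are available. Lean on these libraries where they do the work, as an engineer would, in place of code of your own. Each camera call takes 0.05 s, during which the arm holds its last target. There are 200 camera calls.

## Working session

There is one attempt and no reset: what is moved stays moved. The work goes in short steps, Python scripts to look and compute and a tool call to move; the robot and the scene stay as the last step left them, time stands still between calls to the robot, and variables do not carry over. Pictures are saved under pics/ and viewed, at most 10 in all, crops included, and the job is handed in when it is done.

Besides the shell and the picture viewer there is one more tool, called after "Call:" in YAML: its name, and indented under it one key for each argument. move_arm: Moves the arm, as the interface text tells. Its arguments: {"type":"object","properties":{"motion":{"type":"array","items":{"type":"array","items":{"type":"number"}}},"grip_force":{"type":"number"}},"required":["motion"]}

```bash
mkdir -p pics; cat > h.py <<'E'
import numpy as np, cv2
from rig import sensors, grab_frame, camera_params, order
def grab(name,fn=None):
    P=camera_params(name); im,d=grab_frame(name)
    if fn: cv2.imwrite('pics/'+fn,cv2.cvtColor(im,cv2.COLOR_RGB2BGR))
    np.savez('last_'+name+'.npz',im=im,d=d,K=P['camera_matrix'],k1=P['k1'],T=P['world_from_camera'])
    return im,d,P
def load(name):
    z=np.load('last_'+name+'.npz'); return z['im'],z['d'],dict(camera_matrix=z['K'],k1=float(z['k1']),world_from_camera=z['T'])
def rays(uv,P):
    K=np.array(P['camera_matrix'],float); uv=np.asarray(uv,float).reshape(-1,1,2)
    n=cv2.undistortPoints(uv,K,np.array([P['k1'],0,0,0,0.])).reshape(-1,2)
    return np.c_[n,np.ones(len(n))]
def toplane(uv,P,z):
    T=np.array(P['world_from_camera']); r=rays(uv,P)@T[:3,:3].T; o=T[:3,3]
    return o+r*((z-o[2])/r[:,2])[:,None]
def cloud(d,P):
    h,w=d.shape; u,v=np.meshgrid(np.arange(w),np.arange(h))
    T=np.array(P['world_from_camera']); r=rays(np.c_[u.ravel(),v.ravel()],P)*d.reshape(-1,1)
    return (r@T[:3,:3].T+T[:3,3]).reshape(h,w,3)
E
python3 - <<'E'
from h import *
print(sensors.sense())
for n in ('scene','top'):
    im,d,P=grab(n,n+'0.png'); print(n,P['camera_matrix'],P['k1'],np.round(P['world_from_camera'],3))
E
```

```text
{'clock': 0.0, 'qpos': array([ 1.28360386e+00,  3.53648746e-01,  1.63414238e+00, -1.81544779e-05,
        1.15518893e+00, -2.37295072e-03]), 'qvel': array([-0.00038428, -0.00075409,  0.00160064, -0.00057907,  0.00021529,
        0.00020929]), 'joint_efforts': array([ 1.23670168e-03, -6.05251694e+01, -3.42090297e+01,  1.96454716e-04,
        9.06103291e-03,  1.59944352e-05]), 'eef_pos': array([175.4691713 , 599.36557435, 230.55777529]), 'tcp_rot': array([-3.14020521e+00,  1.33065426e-05,  2.85678048e+00]), 'contact_force': array([-0.28664815, -0.39863088,  0.74999869]), 'wrist_torque': array([ 0.00146178,  0.03043574, -0.00507993]), 'grasp_force': 0.0, 'opening': 1.0006154120427952}
scene [[397.73900441   0.         316.05013305]
 [  0.         397.73900441 202.62848383]
 [  0.           0.           1.        ]] -0.027354468771330496 [[ 5.470000e-01  5.150000e-01 -6.600000e-01  1.262319e+03]
 [ 8.370000e-01 -3.470000e-01  4.230000e-01 -5.284820e+02]
 [-1.100000e-02 -7.840000e-01 -6.200000e-01  7.573150e+02]
 [ 0.000000e+00  0.000000e+00  0.000000e+00  1.000000e+00]]
top [[447.19686893   0.         318.99421586]
 [  0.         447.19686893 198.00638977]
 [  0.           0.           1.        ]] -0.00019607866342077638 [[ 8.000000e-03 -9.990000e-01  4.400000e-02  4.814940e+02]
 [-1.000000e+00 -8.000000e-03  1.000000e-03 -4.678200e+01]
 [-1.000000e-03 -4.400000e-02 -9.990000e-01  1.375716e+03]
 [ 0.000000e+00  0.000000e+00  0.000000e+00  1.000000e+00]]
```

View pics/scene0.png

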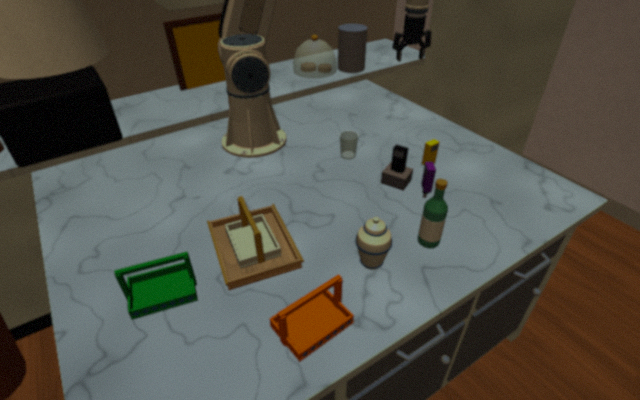

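View pics/top0.png

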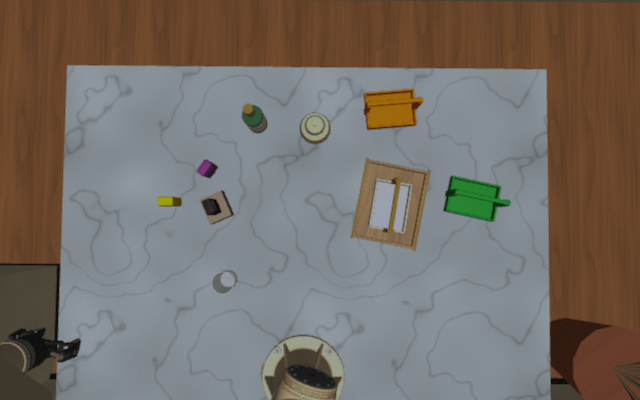

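The top view shows the white caddy in the tray at about (390,205), with its brass bar running from about (396,180) to (387,230). Green (475,198) and orange (392,110) are caddy look-alikes. The black meter on its stand is at about (213,207). Yellow (168,201) and purple (207,168) are meter look-alikes and the wrong colour. So I want the white caddy and the black meter, and I'll confirm with one crop and measure them.

```bash
python3 - <<'E'
from h import *
im,d,P=load('top'); C=cloud(d,P)
big=np.hstack([cv2.resize(im[140:260,340:440],(400,480),interpolation=cv2.INTER_CUBIC),cv2.resize(im[150:246,150:230],(400,480),interpolation=cv2.INTER_CUBIC)])
cv2.imwrite('pics/crop1.png',big[:,:,::-1])
def rect(m,box,name,z=None):
    M=np.zeros(d.shape,bool);u0,v0,u1,v1=box;M[v0:v1,u0:u1]=True;M&=m&(d>0)
    n,l,s,_=cv2.connectedComponentsWithStats(M.astype(np.uint8));k=1+s[1:,4].argmax();M=l==k
    p=C[M]; (c,wh,a)=cv2.minAreaRect(p[:,:2].astype(np.float32))
    print(name,M.sum(),'c',np.round(c,1),'wh',np.round(wh,1),'a',round(a,1),'z',np.percentile(p[:,2],[5,50,95]).round(1),'mean',p.mean(0).round(1))
Z=C[...,2]
b=(335,145,440,260)
rect(Z>15,b,'tray+caddy')
rect(Z>85,b,'bar')
rect((Z>20)&(Z<60),b,'box/tray')
b=(190,182,240,230)
rect((Z>35)&(Z<60),b,'stand top'); rect(Z>110,b,'meter top'); rect(Z>20,b,'all')
for n,bb in (('jar',(295,100,335,150)),('bottle',(235,95,275,140)),('tumbler',(205,265,245,300)),('purple',(190,155,222,182)),('yellow',(150,190,190,212)),('orange',(355,80,425,135)),('green',(440,170,515,225))): rect(Z>12,bb,n)
im2,d2,P2=load('scene');C=cloud(d2,P2);Z=C[...,2];d=d2
rect(Z>85,(225,185,275,275),'bar scene'); rect(Z>110,(380,140,412,175),'meter scene')
rect((Z>35)&(Z<55),(375,155,420,195),'stand scene')
E
```

```text
tray+caddy 1075 c [ 523.7 -258.9] wh [199.4 246.9] a 79.2 z [20.7 28.4 33.2] mean [ 526.1 -264.4   28. ]
bar 288 c [ 517.8 -256.1] wh [ 18.4 158.5] a 80.8 z [104.  113.3 116.9] mean [ 517.2 -255.5  112.2]
box/tray 1028 c [ 523.7 -258.9] wh [199.4 246.9] a 79.2 z [23.1 28.6 33.2] mean [ 524.5 -262.    28.5]
stand top 417 c [509.2 266.2] wh [80.1 70.8] a 24.5 z [39.  44.1 48.8] mean [508.2 258.3  44.1]
meter top 167 c [509.2 265.6] wh [44.  27.2] a 24.5 z [115.2 128.  132.6] mean [509.1 264.2 126.9]
all 679 c [509.3 266. ] wh [80.1 71.3] a 24.2 z [ 36.3  45.9 130.4] mean [508.6 258.6  67.6]
jar 758 c [742.6 -28.6] wh [91.8 88.1] a 0.6 z [ 78.  105.1 136.8] mean [734.9 -29.5 110.2]
bottle 536 c [766.  146.6] wh [56.  59.2] a 32.1 z [ 33.3 131.2 200. ] mean [758.6 141.6 126.6]
tumbler 339 c [291.7 232.4] wh [64.  66.2] a 2.0 z [17.7 63.7 86.4] mean [288.2 237.5  59. ]
purple 247 c [619.9 283.7] wh [28.1 44.3] a 56.1 z [ 44.6 111.4 119. ] mean [618.  279.   97.4]
yellow 228 c [523.4 390.7] wh [26.1 45.4] a 1.6 z [ 49.  113.  118.9] mean [523.4 384.3 101.5]
orange 793 c [ 815.2 -257.3] wh [112.7 159. ] a 5.5 z [ 16.1  31.7 108.3] mean [ 813.9 -258.3   57.5]
green 802 c [ 542.6 -507.7] wh [161.3 111.8] a 78.3 z [ 16.1  30.8 108.5] mean [ 542.5 -505.4   56.2]
bar scene 320 c [ 519.5 -256.3] wh [ 18.3 161.4] a 81.0 z [ 89.6 113.7 116.5] mean [ 533.8 -260.   109.5]
meter scene 143 c [508.4 263.1] wh [44.7 28.1] a 27.4 z [111.8 125.9 130.9] mean [511.6 260.  123.5]
stand scene 307 c [507.9 263.6] wh [81.7 73.4] a 24.4 z [36.2 44.4 52. ] mean [517.4 254.4  44. ]
```

View pics/crop1.png

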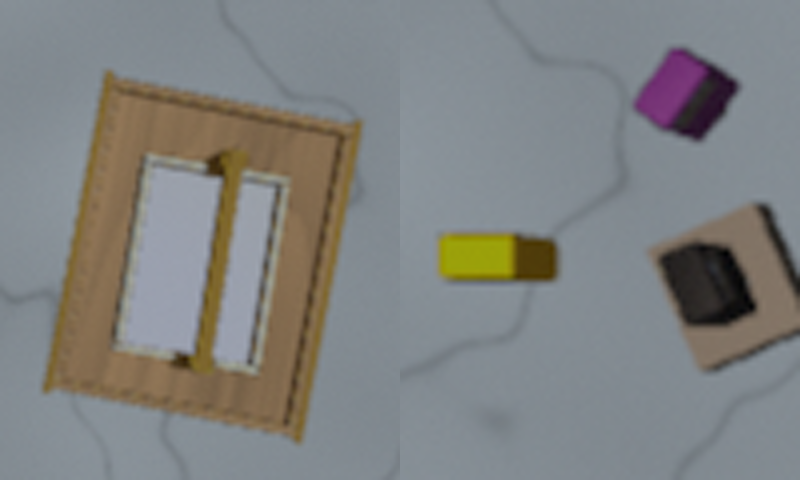

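The left crop shows the white caddy with its brass bar, and the right shows the black meter standing in its stand. Both match the description, so I'll move above the caddy bar.

```bash
cat >> h.py <<'E'
from scipy.spatial.transform import Rotation as Ro
def go(xyz,yawdeg):
    s=sensors.sense(); R=Ro.from_euler('xyz',s['tcp_rot']); G=Ro.from_euler('xyz',[np.pi,0,np.radians(yawdeg)])
    print('turn',np.round((R.inv()*G).as_rotvec(),3),'shift m',np.round(R.inv().apply(np.array(xyz)-s['eef_pos'])/1000,4),'clock',round(s['clock'],2),'pos',s['eef_pos'].round(1),'rot',s['tcp_rot'].round(4),'F',s['contact_force'].round(2))
E
python3 -c "
from h import *
go([518.8,-256.2,190],171)"
```

```text
turn [-0.001 -0.    -0.128] shift m [-0.5699 -0.7246  0.0415] clock 0.1 pos [175.5 599.4 230.6] rot [-3.1404  0.      2.8568] F [ 0.58 -0.76  0.02]
```

Units first: shifts go in shares of 0.75 m and turns go in shares of pi rad. So -0.725 m is -0.9667, -0.57 m is -0.76, -0.128 rad is -0.0407.

Call:
move_arm:
  motion:
    - [0, 0, -0.0407, -0.76, -0.9667, 0, 0.07]
    - [0, 0, -0.0407, -0.76, -0.9667, 0, 0.07]
    - [0, 0, -0.0407, -0.76, -0.9667, 0, 0.07]
    - [0, 0, -0.0407, -0.76, -0.9667, 0, 0.07]
    - [0, 0, -0.0407, -0.76, -0.9667, 0, 0.07]
    - [0, 0, -0.0407, -0.76, -0.9667, 0, 0.07]
    - [0, 0, -0.0407, -0.76, -0.9667, 0, 0.07]
    - [0, 0, -0.0407, -0.76, -0.9667, 0, 0.07]

```text
clock: 1.1
eef_pos: [362.0, 133.9, 231.4]
tcp_rot: [3.141, 0.001, 2.985]
contact_force: [1.3, 1.2, 0.4]
opening: 0.821
grasp_force: 0.0
```

```bash
python3 -c "
from h import *
go([518.8,-256.2,190],171)"
```

```text
turn [0.    0.001 0.001] shift m [-0.2156 -0.3609  0.0414] clock 1.1 pos [362.  133.9 231.4] rot [3.1413e+00 5.0000e-04 2.9852e+00] F [1.27 1.23 0.35]
```

In the tool's units: -0.36 m is -0.48, -0.215 m is -0.2867.

Call:
move_arm:
  motion:
    - [0, 0, 0, -0.2867, -0.48, 0.0533, 0.07]
    - [0, 0, 0, -0.2867, -0.48, 0.0533, 0.07]
    - [0, 0, 0, -0.2867, -0.48, 0.0533, 0.07]
    - [0, 0, 0, -0.2867, -0.48, 0.0533, 0.07]
    - [0, 0, 0, -0.2867, -0.48, 0.0533, 0.07]
    - [0, 0, 0, -0.2867, -0.48, 0.0533, 0.07]
    - [0, 0, 0, -0.2867, -0.48, 0.0533, 0.07]
    - [0, 0, 0, -0.2867, -0.48, 0.0533, 0.07]

```text
clock: 2.1
eef_pos: [518.3, -256.0, 190.3]
tcp_rot: [-3.141, -0.0, 2.982]
contact_force: [0.4, 0.4, -1.1]
opening: 0.82
grasp_force: 0.0
```

```bash
python3 -c "
from h import *
im,d,P=grab('wrist','w1.png'); C=cloud(d,P); M=((C[...,2]>100)&(C[...,2]<125)&(abs(C[...,0]-519)<95)&(abs(C[...,1]+256)<45)).astype(np.uint8)
p=C[M>0]; print(len(p),cv2.minAreaRect(p[:,:2].astype(np.float32)),p[:,2].min(),p[:,2].max(),np.median(p[:,2]))
v=np.linalg.svd(p[:,:2]-p[:,:2].mean(0),full_matrices=False)[2][0];print(p.mean(0),np.degrees(np.arctan2(v[1],v[0])))
go([518.8,-256.2,89],171)"
```

```text
3279 ((516.6896362304688, -257.9132385253906), (17.390586853027344, 160.38189697265625), 80.95924377441406) 100.08421945547423 117.37422629215737 114.91061407774103
[ 507.15492798 -256.45776649  114.48936512] -9.196752548977209
turn [ 0.001 -0.001 -0.002] shift m [-0.0018 -0.0019  0.1014] clock 2.15 pos [ 517.5 -254.2  190.4] rot [ 3.1410e+00 -1.5000e-03  2.9827e+00] F [-0.68  0.5   0.32]
```

View pics/w1.png

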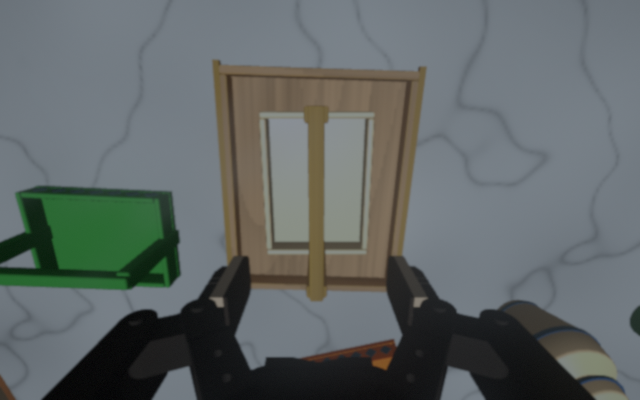

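The wrist view shows the bar centred between the fingers at column 316, spanning rows 107 to 298. I'll go down and grip.

In the tool's units: 0.101 m is 0.1347, 0.085 m is 0.1133.

Call:
move_arm:
  motion:
    - [0, 0, 0, 0, 0, 0.0667, 0.07]
    - [0, 0, 0, 0, 0, 0.1133, 0.07]
    - [0, 0, 0, 0, 0, 0.1347, 0.07]
    - [0, 0, 0, 0, 0, 0.1347, 0.0]
    - [0, 0, 0, 0, 0, 0.1347, 0.0]
    - [0, 0, 0, 0, 0, 0.1347, 0.0]
    - [0, 0, 0, 0, 0, 0.1347, 0.0]
    - [0, 0, 0, 0, 0, 0.1347, 0.0]
  grip_force: 60

```text
clock: 3.15
eef_pos: [518.4, -254.0, 91.1]
tcp_rot: [-3.141, 0.001, 2.985]
contact_force: [-0.5, -3.0, 5.1]
opening: 0.127
grasp_force: 60.8
```

Call:
move_arm:
  motion:
    - [0, 0, 0, 0, 0, 0, 0.0]
    - [0, 0, 0, 0, 0, 0, 0.0]

```text
clock: 3.4
eef_pos: [518.4, -254.1, 91.0]
tcp_rot: [-3.141, 0.001, 2.985]
contact_force: [-1.9, -5.0, 6.5]
opening: 0.126
grasp_force: 61.0
```

In the tool's units: -0.08 m is -0.1067, -0.07 m is -0.0933.

Call:
move_arm:
  motion:
    - [0, 0, 0, 0, 0, -0.0133, 0.0]
    - [0, 0, 0, 0, 0, -0.04, 0.0]
    - [0, 0, 0, 0, 0, -0.0667, 0.0]
    - [0, 0, 0, 0, 0, -0.0933, 0.0]
    - [0, 0, 0, 0, 0, -0.1067, 0.0]
    - [0, 0, 0, 0, 0, -0.1067, 0.0]

```text
clock: 4.15
eef_pos: [518.0, -253.3, 170.7]
tcp_rot: [-3.142, 0.001, 2.985]
contact_force: [-0.3, 0.9, -4.1]
opening: 0.127
grasp_force: 59.6
```

```bash
python3 -c "
from h import *
go([560,10,171],171)"
```

```text
turn [-0.     0.001  0.   ] shift m [-0.0004  0.2666 -0.0003] clock 4.15 pos [ 518.  -253.3  170.7] rot [-3.1416e+00  6.0000e-04  2.9848e+00] F [-0.28  0.86 -4.09]
```

In the tool's units: 0.267 m is 0.356, 0.26 m is 0.3467.

Call:
move_arm:
  motion:
    - [0, 0, 0, 0, 0.0267, 0, 0.0]
    - [0, 0, 0, 0, 0.08, 0, 0.0]
    - [0, 0, 0, 0, 0.14, 0, 0.0]
    - [0, 0, 0, 0, 0.2, 0, 0.0]
    - [0, 0, 0, 0, 0.26, 0, 0.0]
    - [0, 0, 0, 0, 0.3133, 0, 0.0]
    - [0, 0, 0, 0, 0.3467, 0, 0.0]
    - [0, 0, 0, 0, 0.356, 0, 0.0]

```text
clock: 5.15
eef_pos: [558.9, 12.5, 169.4]
tcp_rot: [3.142, -0.002, 2.987]
contact_force: [-0.5, -0.0, -3.9]
opening: 0.124
grasp_force: 59.6
```

```bash
python3 -c "
from h import *
im,d,P=grab('scene','s2.png'); C=cloud(d,P); 
s=sensors.sense();print(s['eef_pos'],s['contact_force'])
M=(abs(C[...,0]-560)<110)&(abs(C[...,1]-10)<80)&(C[...,2]>40)&(C[...,2]<130); print(np.percentile(C[M][:,2],[0.5,2,10]))"
```

```text
[559.01075594  12.27935205 169.49623726] [-0.40178664 -0.79190806 -3.58366581]
[86.8430667  88.58964633 91.30402334]
```

View pics/s2.png

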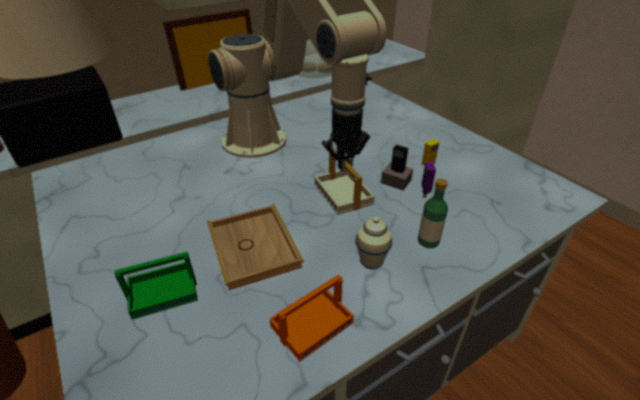

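The caddy hangs level at about (345,190), over free counter. The ring is visible in the tray at about (246,244). I'll lower the caddy until it touches.

In the tool's units: 0.083 m is 0.1107, 0.082 m is 0.1093.

Call:
move_arm:
  motion:
    - [0, 0, 0, 0, 0, 0.0267, 0.0]
    - [0, 0, 0, 0, 0, 0.06, 0.0]
    - [0, 0, 0, 0, 0, 0.0867, 0.0]
    - [0, 0, 0, 0, 0, 0.1013, 0.0]
    - [0, 0, 0, 0, 0, 0.1067, 0.0]
    - [0, 0, 0, 0, 0, 0.1093, 0.0]
    - [0, 0, 0, 0, 0, 0.1107, 0.0]
    - [0, 0, 0, 0, 0, 0.1107, 0.0]

```text
clock: 6.2
eef_pos: [559.9, 10.3, 87.7]
tcp_rot: [3.141, 0.001, 2.985]
contact_force: [-0.1, 0.9, -3.5]
opening: 0.121
grasp_force: 59.5
```

In the tool's units: 0.002 m is 0.0027, 0.001 m is 0.0013.

Call:
move_arm:
  motion:
    - [0, 0, 0, 0, 0, 0.0013, 0.0]
    - [0, 0, 0, 0, 0, 0.0027, 0.0]
    - [0, 0, 0, 0, 0, 0.0027, 0.0]

```text
clock: 6.58
eef_pos: [559.5, 10.3, 85.2]
tcp_rot: [-3.142, -0.0, 2.985]
contact_force: [0.8, 0.5, -3.8]
opening: 0.127
grasp_force: 59.5
```

In the tool's units: 0.002 m is 0.0027, 0.001 m is 0.0013.

Call:
move_arm:
  motion:
    - [0, 0, 0, 0, 0, 0.0013, 0.0]
    - [0, 0, 0, 0, 0, 0.0027, 0.0]
    - [0, 0, 0, 0, 0, 0.0027, 0.0]

```text
clock: 6.95
eef_pos: [559.7, 10.3, 83.3]
tcp_rot: [-3.142, 0.0, 2.985]
contact_force: [-0.4, 0.0, -3.7]
opening: 0.125
grasp_force: 59.6
```

In the tool's units: 0.001 m is 0.0013.

Call:
move_arm:
  motion:
    - [0, 0, 0, 0, 0, 0.0013, 0.0]
    - [0, 0, 0, 0, 0, 0.0013, 0.0]

```text
clock: 7.2
eef_pos: [559.6, 9.9, 82.9]
tcp_rot: [-3.141, 0.0, 2.985]
contact_force: [-3.3, -3.3, 5.8]
opening: 0.132
grasp_force: 60.8
```

Contact is made: the force went from -3.7 to +5.8 N. I'll open the gripper partway and rise.

In the tool's units: -0.14 m is -0.1867, -0.1 m is -0.1333.

Call:
move_arm:
  motion:
    - [0, 0, 0, 0, 0, 0, 0.05]
    - [0, 0, 0, 0, 0, 0, 0.05]
    - [0, 0, 0, 0, 0, 0, 0.05]
    - [0, 0, 0, 0, 0, -0.0667, 0.05]
    - [0, 0, 0, 0, 0, -0.1333, 0.05]
    - [0, 0, 0, 0, 0, -0.1867, 0.05]
    - [0, 0, 0, 0, 0, -0.1867, 0.05]

```text
clock: 8.07
eef_pos: [561.7, 10.4, 225.7]
tcp_rot: [3.14, 0.006, 2.985]
contact_force: [-0.7, 0.2, 0.1]
opening: 0.589
grasp_force: 0.0
```

```bash
python3 - <<'E'
from h import *
for n in ('top','scene'):
    im,d,P=grab(n,n+'3.png'); C=toplane(np.stack(np.meshgrid(np.arange(640),np.arange(400)),-1).reshape(-1,2),P,8).reshape(400,640,3)
    # tray frame
    a=np.radians(-10.8); q=C[...,:2]-[523.7,-258.9]; x=q@[np.cos(a),np.sin(a)]; y=q@[-np.sin(a),np.cos(a)]
    R=(abs(x)<68)&(abs(y)<53)
    g=im.astype(int).sum(2); gm=np.median(g[R]); print(n,R.sum(),gm)
    M=((g<gm*0.8)&R).astype(np.uint8)
    k,l,s,_=cv2.connectedComponentsWithStats(M,connectivity=8); j=1+s[1:,4].argmax(); p=C[l==j][:,:2].astype(np.float32)
    h=cv2.convexHull(p); e=cv2.minEnclosingCircle(p); print(s[1:,4],e,cv2.minAreaRect(p), cv2.fitEllipse(h) if len(h)>4 else 0)
    D=cloud(d,P); B=(abs(D[...,0]-560)<100)&(abs(D[...,1]-10)<75); Z=D[...,2]
    for lo,hi in ((20,40),(105,125)):
        m=B&(Z>lo)&(Z<hi); print(lo,m.sum(),cv2.minAreaRect(D[m][:,:2].astype(np.float32)) if m.sum() else '',np.percentile(Z[m],[5,95]) if m.sum() else '')
go([509,265.5,206],204.5)
E
```

```text
top 1546 323.0
[79] ((512.6060180664062, -275.9165344238281), 21.948688507080078) ((512.6181030273438, -275.9130859375), (40.93029022216797, 41.234127044677734), 45.28252029418945) ((512.7603759765625, -276.0614929199219), (41.213687896728516, 43.2442626953125), 71.22521209716797)
20 82 ((493.8309326171875, 33.198585510253906), (106.00424194335938, 42.24115753173828), 56.36771774291992) [23.63586986 33.6200056 ]
105 45 ((508.51751708984375, 18.26042938232422), (11.236721992492676, 52.71220779418945), 80.84371948242188) [105.07298875 110.46200663]
scene 1407 267.0
[96] ((508.55743408203125, -275.46923828125), 23.978599548339844) ((510.18096923828125, -274.1884460449219), (40.28501892089844, 44.34601974487305), 65.58779907226562) ((509.55462646484375, -275.8346252441406), (43.43259811401367, 46.18314743041992), 110.98036193847656)
20 393 ((560.048583984375, 9.943565368652344), (111.53094482421875, 161.0285186767578), 80.58802032470703) [20.69204954 34.5684158 ]
105 140 ((558.6614990234375, 10.46301555633545), (12.846617698669434, 160.15618896484375), 81.29293060302734) [105.31347339 108.67516898]
turn [ 0.     0.    -0.584] shift m [0.0896 0.2441 0.0161] clock 8.18 pos [559.4  10.4 222.1] rot [3.1415e+00 2.0000e-04 2.9848e+00] F [-0.49  1.42 -0.28]
```

The ring centre is at about (511.5,-276) in both views, and the caddy stands upright at (560,10). Now to the meter.

In the tool's units: 0.244 m is 0.3253, 0.09 m is 0.12, -0.584 rad is -0.1859.

Call:
move_arm:
  motion:
    - [0, 0, -0.1859, 0.12, 0.3253, 0.0213, 0.06]
    - [0, 0, -0.1859, 0.12, 0.3253, 0.0213, 0.06]
    - [0, 0, -0.1859, 0.12, 0.3253, 0.0213, 0.06]
    - [0, 0, -0.1859, 0.12, 0.3253, 0.0213, 0.06]
    - [0, 0, -0.1859, 0.12, 0.3253, 0.0213, 0.06]
    - [0, 0, -0.1859, 0.12, 0.3253, 0.0213, 0.06]
    - [0, 0, -0.1859, 0.12, 0.3253, 0.0213, 0.06]
    - [0, 0, -0.1859, 0.12, 0.3253, 0.0213, 0.06]

```text
clock: 9.18
eef_pos: [509.1, 264.0, 206.2]
tcp_rot: [-3.141, -0.0, -2.716]
contact_force: [0.3, 0.1, 0.1]
opening: 0.701
grasp_force: 0.0
```

```bash
python3 - <<'E'
from h import *
im,d,P=grab('wrist','w2.png'); C=cloud(d,P)
m=(abs(C[...,0]-509)<45)&(abs(C[...,1]-265)<45)&(C[...,2]>122)&(C[...,2]<138); p=C[m]
print(m.sum(),cv2.minAreaRect(p[:,:2].astype(np.float32)),np.median(p[:,2]))
go([509,265.5,82],204.5)
E
```

```text
1764 ((506.842529296875, 265.4223937988281), (43.098228454589844, 26.72707748413086), 23.666170120239258) 129.74627693175944
turn [-0.    -0.    -0.002] shift m [-0.0004  0.0013  0.1243] clock 9.22 pos [509.2 264.2 206.3] rot [-3.1414 -0.     -2.7161] F [ 0.25  0.58 -0.68]
```

View pics/w2.png

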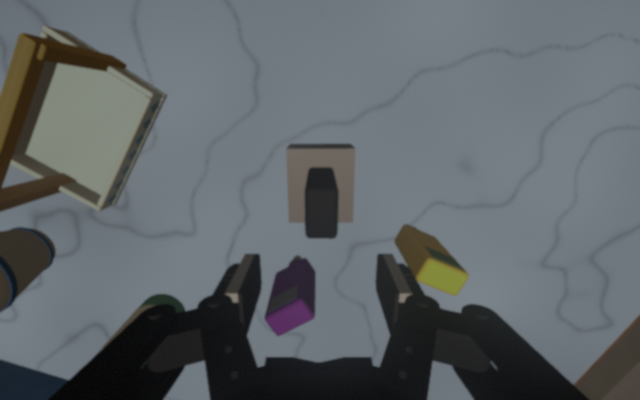

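The black meter at (321,200) is centred between the fingers, and the purple and yellow ones are well clear. I'll descend and grip.

In the tool's units: 0.124 m is 0.1653, 0.001 m is 0.0013.

Call:
move_arm:
  motion:
    - [0, 0, 0, 0, 0.0013, 0.0667, 0.06]
    - [0, 0, 0, 0, 0.0013, 0.1333, 0.06]
    - [0, 0, 0, 0, 0.0013, 0.1653, 0.06]
    - [0, 0, 0, 0, 0.0013, 0.1653, 0.06]
    - [0, 0, 0, 0, 0.0013, 0.1653, 0.0]
    - [0, 0, 0, 0, 0.0013, 0.1653, 0.0]
    - [0, 0, 0, 0, 0.0013, 0.1653, 0.0]
    - [0, 0, 0, 0, 0.0013, 0.1653, 0.0]
  grip_force: 50

```text
clock: 10.22
eef_pos: [509.5, 266.8, 84.0]
tcp_rot: [-3.142, 0.003, -2.714]
contact_force: [-0.4, -1.6, 7.2]
opening: 0.3
grasp_force: 49.9
```

Call:
move_arm:
  motion:
    - [0, 0, 0, 0, 0, 0, 0.0]
    - [0, 0, 0, 0, 0, 0, 0.0]

```text
clock: 10.48
eef_pos: [509.5, 266.8, 83.9]
tcp_rot: [-3.142, 0.003, -2.714]
contact_force: [-0.0, -1.5, 7.2]
opening: 0.296
grasp_force: 49.9
```

In the tool's units: -0.17 m is -0.2267, -0.145 m is -0.1933.

Call:
move_arm:
  motion:
    - [0, 0, 0, 0, 0, -0.0133, 0.0]
    - [0, 0, 0, 0, 0, -0.04, 0.0]
    - [0, 0, 0, 0, 0, -0.0733, 0.0]
    - [0, 0, 0, 0, 0, -0.1267, 0.0]
    - [0, 0, 0, 0, 0, -0.1933, 0.0]
    - [0, 0, 0, 0, 0, -0.2267, 0.0]
    - [0, 0, 0, 0, 0, -0.2267, 0.0]

```text
clock: 11.35
eef_pos: [509.3, 266.8, 254.8]
tcp_rot: [3.141, 0.004, -2.714]
contact_force: [-0.3, 0.3, -1.0]
opening: 0.297
grasp_force: 49.2
```

```bash
python3 - <<'E'
from h import *
go([511.3,-275.7,240],204.5)
E
```

```text
turn [ 0.     0.004 -0.   ] shift m [ 0.223  -0.4946  0.0137] clock 11.35 pos [509.3 266.8 254.8] rot [ 3.1413  0.0045 -2.7143] F [-0.26  0.26 -1.05]
```

In the tool's units: -0.395 m is -0.5267, -0.342 m is -0.456.

Call:
move_arm:
  motion:
    - [0, 0, 0, 0.0133, -0.0293, 0, 0.0]
    - [0, 0, 0, 0.0453, -0.1, 0, 0.0]
    - [0, 0, 0, 0.0773, -0.172, 0, 0.0]
    - [0, 0, 0, 0.1093, -0.2427, 0, 0.0]
    - [0, 0, 0, 0.1413, -0.3133, 0, 0.0]
    - [0, 0, 0, 0.1733, -0.384, 0, 0.0]
    - [0, 0, 0, 0.2053, -0.456, 0, 0.0]
    - [0, 0, 0, 0.2373, -0.5267, 0, 0.0]

```text
clock: 12.35
eef_pos: [508.9, -168.5, 250.7]
tcp_rot: [3.14, -0.001, -2.714]
contact_force: [0.4, 0.6, -1.2]
opening: 0.298
grasp_force: 49.6
```

```bash
python3 - <<'E'
from h import *
go([511.3,-275.7,130],204.5)
E
```

```text
turn [ 0.002 -0.001 -0.   ] shift m [ 0.042  -0.0987  0.1207] clock 12.35 pos [ 508.9 -168.5  250.7] rot [ 3.1401e+00 -1.4000e-03 -2.7144e+00] F [ 0.44  0.6  -1.17]
```

In the tool's units: 0.12 m is 0.16, 0.042 m is 0.056.

Call:
move_arm:
  motion:
    - [0, 0, 0, 0.0267, -0.06, 0, 0.0]
    - [0, 0, 0, 0.048, -0.1133, 0, 0.0]
    - [0, 0, 0, 0.056, -0.132, 0.0267, 0.0]
    - [0, 0, 0, 0.056, -0.132, 0.08, 0.0]
    - [0, 0, 0, 0.056, -0.132, 0.1333, 0.0]
    - [0, 0, 0, 0.056, -0.132, 0.16, 0.0]
    - [0, 0, 0, 0.056, -0.132, 0.16, 0.0]
    - [0, 0, 0, 0.056, -0.132, 0.16, 0.0]

```text
clock: 13.35
eef_pos: [512.8, -274.0, 132.2]
tcp_rot: [3.141, -0.0, -2.714]
contact_force: [-0.3, 0.1, -1.1]
opening: 0.299
grasp_force: 49.7
```

```bash
python3 - <<'E'
from h import *
im,d,P=grab('scene'); grab('wrist')
a=cv2.resize(im[160:260,220:320],(500,500),interpolation=cv2.INTER_CUBIC)
cv2.imwrite('pics/s4.png',a[:,:,::-1])
go([511.3,-275.7,81],204.5)
E
```

```text
turn [-0.001  0.001 -0.   ] shift m [ 0.0024 -0.0002  0.0521] clock 13.45 pos [ 513.3 -274.5  133.1] rot [-3.1405e+00  9.0000e-04 -2.7142e+00] F [-1.77  0.1  -1.46]
```

View pics/s4.png

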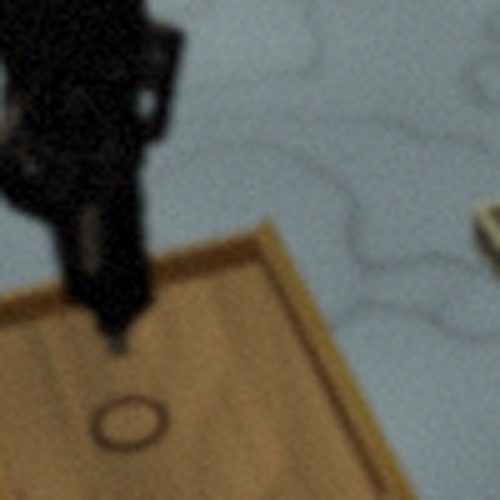

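The tip is at about (118,350) in the crop and the ring centre at (130,423). I'll check where the tip really is relative to the ring.

```bash
python3 - <<'E'
from h import *
im,d,P=load('scene')
print(toplane([[243.5,229.7],[243.6,231]],P,62), toplane([[220+130/5-.4,160+423/5-.4]],P,8))
# wrist: ring in view?
im,d,P=load('wrist'); T=np.array(P['world_from_camera']); K=P['camera_matrix']
for X in ([511.5,-275.7,8],[513,-274.3,62]):
    c=T[:3,:3].T@(np.array(X)-T[:3,3]); print((K@(c/c[2]))[:2].round(0))
E
```

```text
[[ 511.72934934 -273.54351601   62.        ]
 [ 516.46615857 -275.46870835   62.        ]] [[ 509.73831453 -273.81825174    8.        ]]
[318. 195.]
[319. 218.]
```

In the tool's units: 0.049 m is 0.0653, 0.002 m is 0.0027.

Call:
move_arm:
  motion:
    - [0, 0, 0, 0.0027, 0, 0.02, 0.0]
    - [0, 0, 0, 0.0027, 0, 0.04, 0.0]
    - [0, 0, 0, 0.0027, 0, 0.0533, 0.0]
    - [0, 0, 0, 0.0027, 0, 0.06, 0.0]
    - [0, 0, 0, 0.0027, 0, 0.064, 0.0]
    - [0, 0, 0, 0.0027, 0, 0.0653, 0.0]
    - [0, 0, 0, 0.0027, 0, 0.0653, 0.0]
    - [0, 0, 0, 0.0027, 0, 0.0653, 0.0]

```text
clock: 14.45
eef_pos: [511.2, -275.4, 83.6]
tcp_rot: [-3.141, 0.0, -2.714]
contact_force: [-1.0, -0.0, -2.3]
opening: 0.3
grasp_force: 49.7
```

In the tool's units: 0.003 m is 0.004, 0.002 m is 0.0027.

Call:
move_arm:
  motion:
    - [0, 0, 0, 0, 0, 0.0013, 0.0]
    - [0, 0, 0, 0, 0, 0.0027, 0.0]
    - [0, 0, 0, 0, 0, 0.004, 0.0]
    - [0, 0, 0, 0, 0, 0.004, 0.0]
    - [0, 0, 0, 0, 0, 0.004, 0.0]

```text
clock: 15.08
eef_pos: [511.0, -275.3, 80.3]
tcp_rot: [3.142, -0.0, -2.714]
contact_force: [-0.7, 0.2, -1.9]
opening: 0.303
grasp_force: 49.7
```

In the tool's units: 0.003 m is 0.004, 0.002 m is 0.0027.

Call:
move_arm:
  motion:
    - [0, 0, 0, 0, 0, 0.0013, 0.0]
    - [0, 0, 0, 0, 0, 0.0027, 0.0]
    - [0, 0, 0, 0, 0, 0.004, 0.0]
    - [0, 0, 0, 0, 0, 0.004, 0.0]
    - [0, 0, 0, 0, 0, 0.004, 0.0]

```text
clock: 15.7
eef_pos: [511.1, -275.3, 77.4]
tcp_rot: [-3.141, 0.0, -2.714]
contact_force: [-0.3, 0.4, -0.5]
opening: 0.296
grasp_force: 49.9
```

```bash
python3 - <<'E'
from h import *
F=[]
for i in range(8):
    grab_frame('top'); s=sensors.sense(); F.append(np.r_[s['contact_force'],s['eef_pos']])
print(np.mean(F,0).round(2),np.std(F,0).round(2))
E
```

```text
[-2.6000e-01  1.5000e-01  2.0000e-02  5.1107e+02 -2.7530e+02  7.7350e+01] [0.59 0.34 0.51 0.01 0.01 0.02]
```

In contact: about 1.8 N and 1.6 mm pushed in, and the two agree. I'll go 3.3 mm further.

In the tool's units: 0.0033 m is 0.0044, 0.003 m is 0.004.

Call:
move_arm:
  motion:
    - [0, 0, 0, 0, 0, 0.0013, 0.0]
    - [0, 0, 0, 0, 0, 0.0027, 0.0]
    - [0, 0, 0, 0, 0, 0.004, 0.0]
    - [0, 0, 0, 0, 0, 0.0044, 0.0]
    - [0, 0, 0, 0, 0, 0.0044, 0.0]
    - [0, 0, 0, 0, 0, 0.0044, 0.0]

```text
clock: 16.85
eef_pos: [511.1, -275.3, 74.1]
tcp_rot: [-3.141, 0.0, -2.714]
contact_force: [-0.0, -0.0, 1.4]
opening: 0.296
grasp_force: 50.0
```

```bash
python3 - <<'E'
from h import *
F=[]
for i in range(8):
    im,_=grab_frame('scene'); s=sensors.sense(); F.append(np.r_[s['contact_force'],s['eef_pos'],s['tcp_rot'],s['clock']])
print(np.mean(F,0).round(3))
big=np.hstack([cv2.resize(im[190:290,200:300],(400,400),interpolation=cv2.INTER_CUBIC),cv2.resize(im[110:230,300:420],(400,400),interpolation=cv2.INTER_CUBIC)])
cv2.imwrite('pics/s5.png',big[:,:,::-1])
E
```

```text
[ 4.70000e-02  1.24000e-01  1.56800e+00  5.11054e+02 -2.75308e+02
  7.40330e+01 -3.14100e+00  0.00000e+00 -2.71400e+00  1.70750e+01]
```

View pics/s5.png

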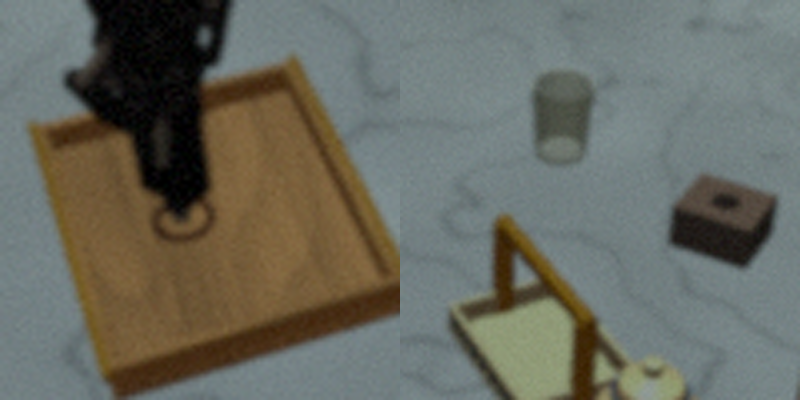

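The tip at (180,212) is inside the ring centred at (183,217). The push is about 3.3 N, so the tip is about 5 mm in. The caddy stands upright, clear of the tray. Handing in.

```bash
python3 -c "
from h import *
print(order.sign_off())"
```

```text
the job is handed in; nothing more can be done
None
```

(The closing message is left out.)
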